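# Turn the knife blank and hold the stone box open

## Task

I want to flatten the bare face of this half-finished knife on the oilstone. Lift the knife out of the slotted wooden rack, turn it round so that its bare steel face looks to the right as the robot sees it (the wooden scale to the left), stand it back in both grooves, fully down and in the middle of the rack, and let go. Then lift the lid of the stone box by its brass pull and hold it half open, at 45 degrees, so that I can reach the stone; the lid falls shut on its own, so finish while still holding the pull in the fingers, and leave the other things on the bench alone.

Things in the scene. Friction and masses are not known exactly. Their poses are not given: they have to be found in the camera images.
- stone_box: dark wooden oilstone box fixed to the bench, 74 mm (x) by 178 mm (y) by 50 mm high, shut at the start; origin at the centre of its underside, x axis pointing to the hinge at the back, y along its length, z up; its front with the brass pull is on the -x side, towards the robot. The upper 24 mm are the lid, seam 26 mm above the bench
- stone_box_lid (a joint): opening angle of the lid of the stone box in rad, 0 shut, grows as the front edge rises; 0.785 is half open (45 degrees), stop at 1.75. The hinge runs along the box's y axis (2 degrees clockwise of it, seen from above). Little friction: the lid with its pull falls shut from there when let go
- lid_hinge (a point): fixed point on the hinge line of the lid, at the back of the box, 26 mm above the bench, 33 mm behind the box origin
- lid_pull: brass pull on the middle of the lid's front: a stem sticking 27 mm out of the front ends in a crosswise roller, 14 mm thick and 20 mm long (along the box's y), 42 mm above the bench when shut; fixed to the lid and turning with it. Its origin lies near the hinge line, far from the roller. Pinched on its two end faces it turns between the fingers as the lid swings
- pull_grip (a point): centre of the roller of the brass pull, 101 mm from the hinge line (100 mm in front of it and 16 mm above it when shut)
- rack: wooden rack fixed to the bench, 54 mm (x) by 156 mm (y); origin mid underside, y along its grooves, which run roughly away from the robot (+y end nearest it), -x side looking to the right. Base plate 8 mm thick; at each y end a block 37 mm long, 23 mm high over the bench, with a groove 16 mm wide along y, open-ended and down to the base plate; 80 mm gap for fingers between the blocks
- slot (a point): middle of the groove line at the centre of the rack, on top of the base plate (8 mm above the bench), where the middle of the knife's lower edge belongs; axes as the rack's
- blank: knife blank standing on its long edge in the rack: steel 4 mm thick, 42 mm high, 151 mm long with a spear point; a dark wooden scale 8 mm thick, 90 mm long, 42 mm high on one face only, flush with the butt (12 mm in all); 0.2 kg. Origin mid lower edge; y to the point (towards the robot at the start), z up, scale on the -x side (to the right at the start), bare steel on the +x side
- blank_center (a point): centre of the knife blank, half-way up, 21 mm over its lower edge; the scale reaches 15 mm past it towards the point, so both faces can be pinched here across 12 mm from above
- scale_face (a point): point on the outer face of the wooden scale, 6 mm to the -x side of blank_center
- wax_tin: small open tin of wax between the work, 61 mm across, 18 mm high (leave alone)
- pencil: pencil, 112 mm (leave alone)
- chisel_a: short carving tool near the robot (leave alone)
- chisel_b: black-handled chisel near the robot, 186 mm (leave alone)
- chisel_c: chisel on the left, 180 mm long and more (leave alone)

How it is judged (in metres and radians):
On the way, in this order (a step that is already met when the one before it is completed fails the run):
1. the knife is lifted clear of the rack (z of blank_center in the frame of slot above 0.04 m), for 0.2 s.
2. the knife stands in the rack again, fully down, bare face to the right, and is let go, the lid still shut (z of blank_center in the frame of slot between 0.018 and 0.024 m and y of blank_center in the frame of slot between -0.015 and 0.015 m and x of blank_center in the frame of slot between -0.004 and 0.004 m and x of scale_face in the frame of slot above 0.002 m and angle between the x axis of blank and the x axis of slot, either way round below 0.16 rad and angle between the y axis of blank and the y axis of slot, either way round below 0.16 rad and contact force between blank and the fingers below 0.05 N and value of joint stone_box_lid below 0.1 rad), for 0.2 s.
At the end, for the whole second after the job is handed in: the lid is held still at 45 (+-8) degrees, fingers on its brass pull; the knife stands in both grooves: down within 3 mm, upright and in line within 9 degrees, within 15 mm of the rack's middle along the groove, bare steel to the right (rack's -x side), untouched by the arm (z of blank_center in the frame of slot between 0.018 and 0.024 m and y of blank_center in the frame of slot between -0.015 and 0.015 m and x of blank_center in the frame of slot between -0.004 and 0.004 m and x of scale_face in the frame of slot above 0.002 m and angle between the x axis of blank and the x axis of slot, either way round below 0.16 rad and angle between the y axis of blank and the y axis of slot, either way round below 0.16 rad and contact force between blank and the arm below 0.05 N and value of joint stone_box_lid between 0.645 and 0.925 rad and velocity of joint stone_box_lid between -0.05 and 0.05 rad/s and contact force between lid_pull and the fingers above 0.3 N); the arm keeps its last pose, push and grip.
It fails at once if a bystander (wax tin, pencil, chisels) is shifted more than 25 mm (distance of any of wax_tin, pencil, chisel_a, chisel_b, chisel_c from where it was at the start of the episode above 0.025 m).
It also fails if it takes over 58 s, if anything falls off the work surface, if the arm or the gripper's body presses on something with over 40 N, if the wrist force passes 120 N, or if a joint passes its speed limit or range.

## Robot

A 6-joint arm with a two-finger parallel gripper is mounted at the origin on a cart in front of the work surface, level with it; the furniture and walls round the work are solid. World frame = base frame: x ahead of the robot, y to its left, z up, the work surface at z = 0. Lengths are in mm, angles in degrees, forces in N, time in s.
With the tool pointing down it reaches from about 300 to 850 mm from the base axis. Payload 4.2 kg.
Tool frame: the origin (TCP) lies on the centre line of the jaws, within the pads' length; the fingertips stand 14 mm ahead of it and the grasp point (between the pads) lies 5 mm behind it; x points along the fingers, y is the direction in which the jaws open and shut, and the axes are right-handed (so a half turn about x gives the same grasp; the last joint's range is limited). The gripper opens to 91 mm and grips with 3 to 60 N. Pads are 32 mm wide; open, the fingers measure 118 mm over their backs; the gripper's body (76 mm by 178 mm) begins 60 mm behind the grasp point.
Start: joints at [-1.146, 18.312, 89.639, -0, 72.044, -1.146], TCP at [575.015, 0, 227.976] pointing down, gripper open.
Joint ranges: [-177.97, 177.97], [-48.28, 115.42], [12.27, 149.76], [-77.06, 257.06], [2.81, 150.46], [-146.56, 146.56]. Speed limits (degrees/s): [147.25, 147.25, 180, 180, 180, 180].

## Interface

Orientations are given as [roll, pitch, yaw] about the fixed x, y, z axes, in that order (R = Rz(yaw) Ry(pitch) Rx(roll)).
In Python, from workcell import readout, optics, env gives the robot as it stands.
- The arm moves only by the shell command python3 -m creep 'ROWS' [OPENING] [FORCE]. ROWS is JSON, a list of rows, each an object with "translation": the shift along the world's x, y, z in cm, a list of three; "delta_rot": the turn, a rotation vector about the world's x, y, z in rad, a list of three. In form: [{"translation": [dx, dy, dz], "delta_rot": [rx, ry, rz]}, ...]. A call has 1 to 5 rows; each row shifts and turns the commanded pose from where the row before left it; what a row does not reach is not made up. A row lasts 1/12 s, in which the tool goes at most 41.7 mm and 7.16 degrees, less where a joint would pass 70% of its speed; a pose out of reach is approached as far as the arm can. A call with a gripper value outside its range is refused whole. OPENING is the gripper's target within -1 to 1 (fully open at 1, half-way at 0, shut at -1), set as the call begins (- or left out, the last holds). The fingers move at their own pace and stop on an object; FORCE is the grip in N (left out, the last holds). Time passes only in rows, so rows that do not move let the fingers close. It gives the time, the measured TCP pose, the force and the opening at its end, in the units of the state.
- readout.state(): the state, without advancing time (a new reading comes with each control period).
- optics.grab_frame(name): name is "scene" or "side" or "wrist"; returns (picture, depth): 400x640x3 uint8, red, green, blue; 400x640 float32, mm along the optical axis (not along the pixel's ray), 0 where there is no reading.
- optics.camera_params(name): a dict with "mtx" (3x3 intrinsics, pixels), "R" (3x3) and "t" (3): a world point X has camera coordinates R X + t. Camera axes: x right, y down, z forward; pixel columns grow to the right and rows downward; lengths in mm; the calibration is good to about 2 mm. The wrist camera is an equidistant fisheye: a pixel r from the principal point sees the ray r / f radians off the axis. A picture is of the moment at which its call begins: read the wrist's pose just before it. camera_params takes no time and is no camera call; for the wrist camera it gives the pose at the moment of the call.
- env.job_done(): hands the job in, once; it reports no verdict.
The state is a dict: "time_s": time; "qpos": joint angles; "qvel": joint speeds; "effort": joint torques, N m; "ee_pos": TCP position; "ee_rot": TCP orientation; "force": force on the tool from outside, world axes, zero at the start; "torque": the same for the moment, N m; "gripper_width": finger opening in mm.
Only numpy, scipy, OpenCV 4.12 (cv2) and the standard library are available. Lean on these libraries where they do the work, as an engineer would, in place of code of your own. Each camera call takes 0.05 s, during which the arm holds its last target.

## Working session

There is one attempt and no reset: what is moved stays moved. The work goes in short steps, Python scripts to look and compute and a shell command to move; the robot and the scene stay as the last step left them, time stands still between calls to the robot, and variables do not carry over. Pictures are saved under pics/ and viewed, and the job is handed in when it is done.

```bash
ls; mkdir -p pics; python3 - <<'E'
from workcell import readout, optics
import cv2,numpy as np
print(readout.state())
for n in ["scene","side","wrist"]:
    p=optics.camera_params(n); print(n,p)
    im,d=optics.grab_frame(n)
    cv2.imwrite(f"pics/{n}0.png",im[:,:,::-1]); np.savez(f"pics/{n}0.npz",im=im,d=d,mtx=p["mtx"],R=p["R"],t=p["t"])
E
```

```text
pics
{'time_s': 0.0, 'qpos': array([-1.14694812e+00,  1.83521529e+01,  8.97065275e+01, -1.79082829e-04,
        7.20440091e+01, -1.14678353e+00]), 'qvel': array([-0.02376468,  0.00535084, -0.04408664,  0.06935671,  0.04978178,
       -0.0004079 ]), 'effort': array([-5.01459035e-04, -4.12465632e+01, -2.31973493e+01,  7.28826877e-02,
        4.58198413e-02, -1.41870069e-04]), 'ee_pos': array([ 5.74517294e+02, -8.87831041e-04,  2.27114310e+02]), 'ee_rot': array([-91.05178605,  89.89731039, 178.94810472]), 'force': array([0.40608331, 0.07830597, 1.10315233]), 'torque': array([ 0.02576843, -0.00458812,  0.02790294]), 'gripper_width': 91.37758186052874}
scene {'mtx': array([[406.64767503,   0.        , 317.3778609 ],
       [  0.        , 406.64767503, 201.48757976],
       [  0.        ,   0.        ,   1.        ]]), 'R': array([[ 0.80839011, -0.58860655,  0.00691032],
       [-0.21913018, -0.31180671, -0.92453152],
       [ 0.54634   ,  0.74586788, -0.38104292]]), 't': array([-339.33081911,  212.86805762,  660.49864983])}
side {'mtx': array([[466.60376579,   0.        , 316.62598727],
       [  0.        , 466.60376579, 196.31066669],
       [  0.        ,   0.        ,   1.        ]]), 'R': array([[-0.99864796,  0.04976933, -0.01500854],
       [ 0.03234311,  0.36885327, -0.92892475],
       [-0.04069602, -0.92815423, -0.36996426]]), 't': array([ 466.79662848,  -10.41668653, 1502.42275363])}
wrist {'mtx': array([[309.70691629,   0.        , 319.85835732],
       [  0.        , 309.70691629, 203.27964028],
       [  0.        ,   0.        ,   1.        ]]), 'R': array([[ 9.99996847e-01,  2.22306127e-04, -2.50145494e-03],
       [ 7.98253747e-04, -9.72552221e-01,  2.32683349e-01],
       [-2.38106862e-03, -2.32684612e-01, -9.72549331e-01]]), 't': array([-573.78174922,  -25.35260325,  389.45746591])}
```

View pics/scene0.png

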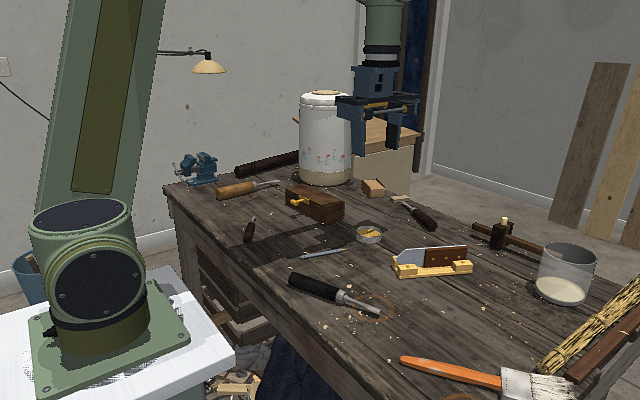

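View pics/side0.png

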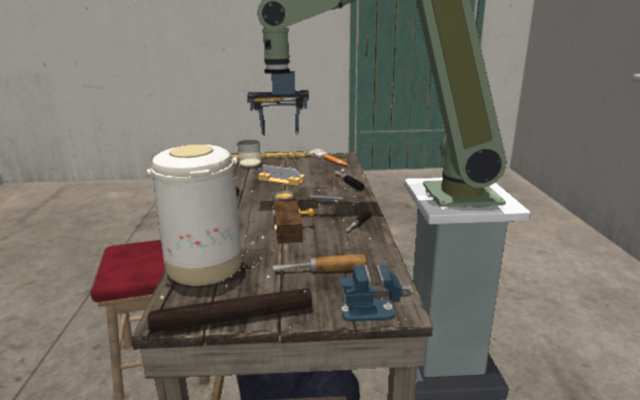

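View pics/wrist0.png

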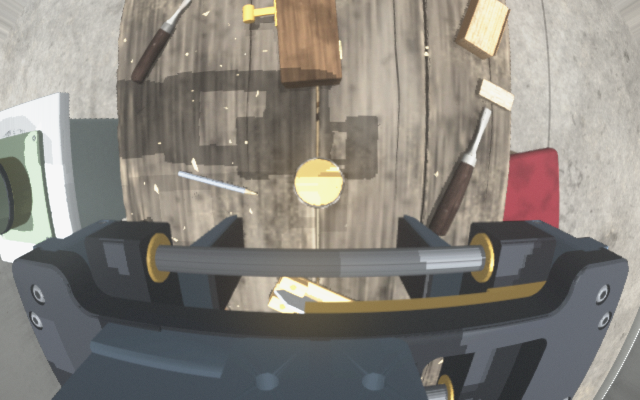

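The scene view shows the rack with the knife at about (430,262), the stone box at (315,203) with its pull at (295,201), and the tin at (369,235). I'll start with a rough 3D estimate from depth.

```bash
cat > h.py <<'E'
import numpy as np,cv2
from scipy.spatial.transform import Rotation as Rot
def load(f):
    z=np.load(f"pics/{f}.npz"); return z["im"],z["d"],z["mtx"],z["R"],z["t"]
def snap(name,f):
    from workcell import readout, optics
    p=optics.camera_params(name); s=readout.state(); im,d=optics.grab_frame(name)
    cv2.imwrite(f"pics/{f}.png",im[:,:,::-1]); np.savez(f"pics/{f}.npz",im=im,d=d,mtx=p["mtx"],R=p["R"],t=p["t"])
    return s
def rays(uv,mtx,R,fish):
    uv=np.atleast_2d(uv).astype(float); x=(uv[:,0]-mtx[0,2])/mtx[0,0]; y=(uv[:,1]-mtx[1,2])/mtx[1,1]
    if fish:
        th=np.hypot(x,y); k=np.where(th>1e-9,np.sin(th)/np.maximum(th,1e-9),1); d=np.c_[x*k,y*k,np.cos(th)]
    else: d=np.c_[x,y,np.ones_like(x)]
    return d@R
def onplane(uv,z,f,fish):
    im,d,m,R,t=load(f); C=-R.T@t; r=rays(uv,m,R,fish); return C+r*((z-C[2])/r[:,2])[:,None]
def cloud(f,fish):
    im,d,m,R,t=load(f); v,u=np.nonzero(d>0); r=rays(np.c_[u,v],m,R,fish)
    rc=r@R.T; s=d[v,u]/rc[:,2]; return -R.T@t+r*s[:,None], u,v,im[v,u]
E
python3 - <<'E'
from h import *
P,u,v,c=cloud("scene0",0)
hsv=cv2.cvtColor(c[None],cv2.COLOR_RGB2HSV)[0]
def rep(n,m): print(n,m.sum(),np.percentile(P[m],[1,50,99],axis=0).round(0).tolist() if m.sum() else '')
box=lambda a,b,c_,d:(u>a)&(u<b)&(v>c_)&(v<d)
up=P[:,2]>6
rep("rack",box(385,480,245,282)&up)
rep("wood",box(385,480,255,282)&up&(hsv[:,2]>150)&(hsv[:,1]>70))
rep("box",box(285,345,185,225)&up)
rep("pull",box(285,345,185,225)&up&(hsv[:,1]>170)&(hsv[:,2]>150))
rep("tin",box(355,383,225,246)&up)
E
python3 - <<'E'
import cv2
im=cv2.imread('pics/scene0.png')
cv2.imwrite('pics/c1.png',cv2.resize(im[180:290,280:480],None,fx=4,fy=4))
E
```

```text
rack 1991 [[504.0, -234.0, 6.0], [574.0, -183.0, 23.0], [639.0, -127.0, 51.0]]
wood 582 [[503.0, -235.0, 6.0], [568.0, -191.0, 10.0], [638.0, -126.0, 25.0]]
box 1433 [[488.0, 118.0, 7.0], [536.0, 177.0, 44.0], [595.0, 288.0, 52.0]]
pull 30 [[486.0, 189.0, 39.0], [494.0, 204.0, 46.0], [526.0, 226.0, 50.0]]
tin 351 [[540.0, -29.0, 6.0], [573.0, 3.0, 11.0], [601.0, 33.0, 19.0]]
```

View pics/c1.png

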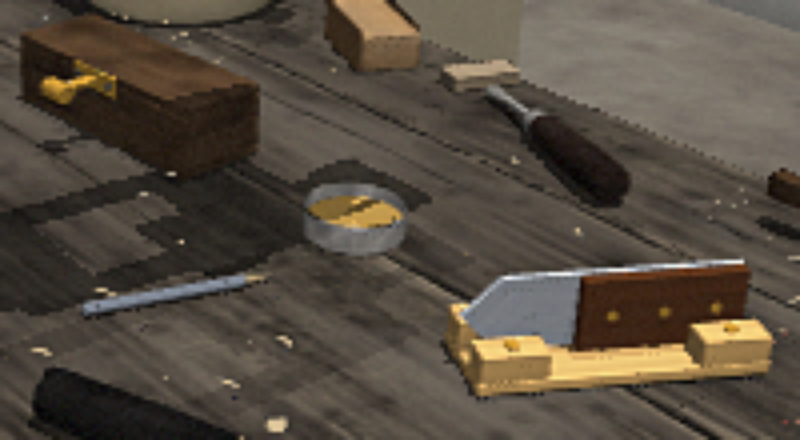

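The zoom confirms the knife in the rack, point towards the robot and scale on the right. Next I move so that the wrist camera sees the rack.

```bash
python3 -m creep '[{"translation":[0,-4,0],"delta_rot":[0,0,0]},{"translation":[0,-4,0],"delta_rot":[0,0,0]},{"translation":[0,-4,0],"delta_rot":[0,0,0]},{"translation":[0,-4,0],"delta_rot":[0,0,0]},{"translation":[0,-4,0],"delta_rot":[0,0,0]}]'
python3 -m creep '[{"translation":[0,-4,0],"delta_rot":[0,0,0]},{"translation":[0,-4,0],"delta_rot":[0,0,0]},{"translation":[0,0,0],"delta_rot":[0,0,0]},{"translation":[0,0,0],"delta_rot":[0,0,0]}]'
python3 - <<'E'
from h import *
s=snap("wrist","w1"); print(s["ee_pos"],s["ee_rot"],s["time_s"])
P,u,v,c=cloud("w1",1)
print(len(P))
E
```

```text
time_s: 0.57
ee_pos: [574.6, -201.6, 227.7]
ee_rot: [-124.9, 90.0, 145.2]
force: [0.3, 0.9, -0.3]
gripper_width: 91.4
time_s: 0.9
ee_pos: [574.4, -281.9, 227.0]
ee_rot: [-128.3, 89.9, 141.4]
force: [0.1, -0.2, 0.3]
gripper_width: 91.0
[ 574.42937845 -281.85108876  227.01711836] [-128.34464623   89.91901998  141.44889321] 0.9
240798
```

View pics/w1.png

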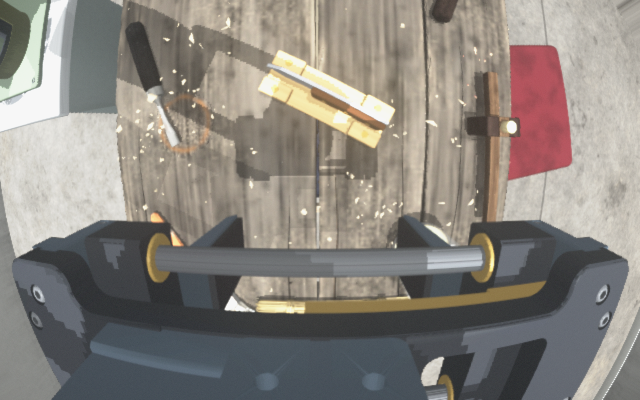

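The rack now shows fully, from (272,55) to (388,145), with the knife along its grooves. I'll segment it by depth.

```bash
cat > rk.py <<'E'
from h import *
import sys
f=sys.argv[1]
P,u,v,c=cloud(f,1)
reg=(P[:,0]>470)&(P[:,0]<670)&(P[:,1]>-270)&(P[:,1]<-90)
hsv=cv2.cvtColor(c[None],cv2.COLOR_RGB2HSV)[0]
def rect(m,n,xyz=None):
    q=P[m]; r=cv2.minAreaRect(q[:,:2].astype(np.float32)); print(n,m.sum(),np.round(r[0],1),np.round(r[1],1),round(r[2],2),"z",np.percentile(q[:,2],[2,50,98]).round(1)); return r
print("bench z",np.median(P[reg&(P[:,2]<4)][:,2]))
rect(reg&(P[:,2]>5)&(P[:,2]<60),"all")
m=reg&(P[:,2]>19)&(P[:,2]<26)&(hsv[:,2]>150); rect(m,"blocktop")
k=reg&(P[:,2]>42)&(P[:,2]<60); rect(k,"knife top")
q=P[k][:,:2]; mu=q.mean(0); w,V=np.linalg.eigh(np.cov((q-mu).T)); print("knife dir",V[:,1],np.degrees(np.arctan2(V[1,1],V[0,1])),mu)
E
python3 rk.py w1
python3 - <<'E'
import cv2
im=cv2.imread('pics/w1.png')
cv2.imwrite('pics/c2.png',cv2.resize(im[40:155,255:400],None,fx=5,fy=5,interpolation=cv2.INTER_CUBIC))
E
```

```text
bench z -1.5630784419818724
all 5767 [ 581.2 -176.5] [ 63.1 156.1] 65.68 z [ 5.9 21.4 50.1]
blocktop 1893 [ 583.5 -173. ] [ 62.5 154.3] 62.46 z [20.3 22.2 24.1]
knife top 1122 [ 584.7 -178. ] [ 13.2 136.8] 62.2 z [43.6 49.  50.6]
knife dir [-0.87300535  0.48771064] 150.80978079852608 [ 596.49727495 -184.06709846]
```

View pics/c2.png

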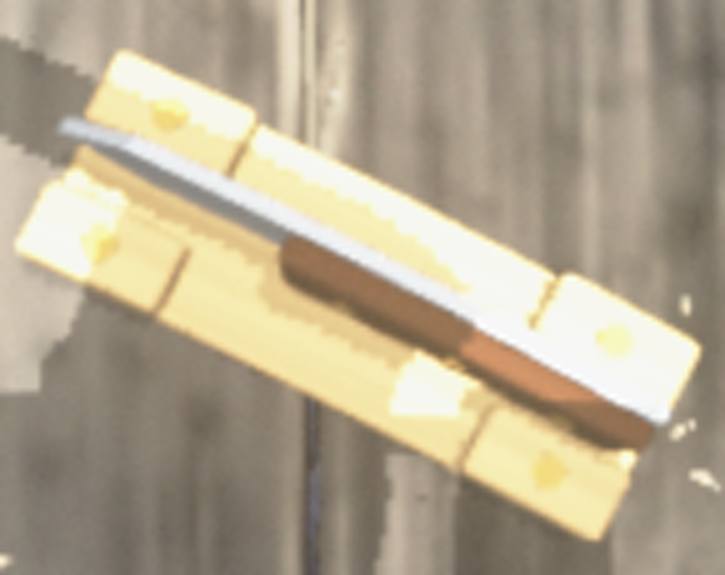

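```bash
python3 - <<'E'
from h import *
cr=np.array([[125,50],[698,350],[600,540],[18,240]])
uv=cr/5-0.4+[255,40]
for z in (23,21.5):
    p=onplane(uv,z,"w1",1)[:,:2]; print(p.round(1), p.mean(0).round(1)); 
    for i in range(4): print(np.linalg.norm(p[i]-p[(i+1)%4]).round(1),np.degrees(np.arctan2(*(p[(i+1)%4]-p[i])[::-1])).round(1))
# holes
h=np.array([[170,116],[612,340],[548,470],[98,244]])/5-.4+[255,40]
p=onplane(h,23,"w1",1)[:,:2];print(p.mean(0))
# knife steel top edge ends & butt at z=50
k=np.array([[62,127],[665,418],[640,445],[285,245],[290,270],[465,310]])/5-.4+[255,40]
print(onplane(k,50,"w1",1)[:,:2].round(1))
E
```

```text
[[ 527.6 -118. ]
 [ 661.  -189.4]
 [ 638.  -235. ]
 [ 502.5 -163.3]] [ 582.3 -176.4]
151.3 -28.1
51.1 -116.8
153.3 152.1
51.7 61.0
[[ 527.4 -117.6]
 [ 661.4 -189.3]
 [ 638.2 -235.1]
 [ 502.2 -163.1]] [ 582.3 -176.3]
152.0 -28.1
51.3 -116.8
153.9 152.1
51.9 61.0
[ 581.37272274 -176.63848184]
[[ 517.5 -142.3]
 [ 647.3 -206.6]
 [ 641.8 -212.7]
 [ 565.5 -170.2]
 [ 566.5 -175.6]
 [ 603.7 -184.2]]
```

```bash
python3 - <<'E'
from h import *
from workcell import readout
s=readout.state(); print(s["qpos"].round(1))
P,u,v,c=cloud("scene0",0)
for n,(a,b,cc,d) in dict(jar=(535,600,240,305),brush=(400,575,350,400),mallet=(470,545,215,250),chis=(395,438,195,230)).items():
    m=(u>a)&(u<b)&(v>cc)&(v<d)&(P[:,2]>5)&(P[:,0]<1000); print(n,m.sum(),np.percentile(P[m],[2,50,98],axis=0).round().tolist())
P,u,v,c=cloud("w1",1)
m=(P[:,1]<-240)&(P[:,2]>8)&(P[:,2]<130)&(P[:,0]>450)&(P[:,0]<750); print(np.percentile(P[m],[2,50,98],axis=0).round().tolist())
E
```

```text
[-27.1  24.2  80.6   0.   75.3 -27. ]
jar 3131 [[666.0, -417.0, 8.0], [680.0, -382.0, 60.0], [767.0, -333.0, 90.0]]
brush 3845 [[344.0, -499.0, 6.0], [428.0, -455.0, 16.0], [530.0, -334.0, 20.0]]
mallet 946 [[765.0, -288.0, 7.0], [786.0, -212.0, 33.0], [811.0, -138.0, 71.0]]
chis 373 [[718.0, -66.0, 6.0], [741.0, -12.0, 15.0], [826.0, 125.0, 26.0]]
[[452.0, -460.0, 9.0], [532.0, -448.0, 17.0], [729.0, -320.0, 86.0]]
```

```bash
python3 -m creep '[{"translation":[1,0.75,-0.4],"delta_rot":[0,0,0.12]},{"translation":[1,0.75,-0.4],"delta_rot":[0,0,0.12]},{"translation":[1,0.75,-0.4],"delta_rot":[0,0,0.12]},{"translation":[1,0.75,-0.4],"delta_rot":[0,0,0.12]},{"translation":[1,0.75,-0.4],"delta_rot":[0,0,0.12]}]'
python3 -m creep '[{"translation":[1,0.75,-0.4],"delta_rot":[0,0,0.12]},{"translation":[1,0.75,-0.4],"delta_rot":[0,0,0.12]},{"translation":[1,0.75,-0.4],"delta_rot":[0,0,0.12]},{"translation":[0.3,0.6,-0.4],"delta_rot":[0,0,0.122]},{"translation":[0,0,0],"delta_rot":[0,0,0]}]'
python3 - <<'E'
from h import *
from workcell import readout
s=snap("wrist","w2"); print(s["ee_pos"],s["ee_rot"],s["time_s"],s["qpos"].round(1))
R=Rot.from_euler('xyz',s["ee_rot"],degrees=True).as_matrix(); print(R.round(3), np.degrees(np.arctan2(R[1,1],R[0,1])))
E
python3 rk.py w2
```

```text
time_s: 1.37
ee_pos: [625.5, -239.8, 207.9]
ee_rot: [159.2, 90.0, 104.0]
force: [-0.1, -0.1, 0.2]
gripper_width: 91.2
time_s: 1.78
ee_pos: [658.3, -210.4, 190.9]
ee_rot: [163.0, 89.8, 135.3]
force: [-1.1, 0.4, -0.0]
gripper_width: 91.2
[ 658.32649269 -210.35459446  190.85576228] [162.99654319  89.84886841 135.32092977] 1.7833 [-18.7  30.2  75.8   0.1  74.1 -81. ]
[[-0.002  0.464  0.886]
 [ 0.002  0.886 -0.464]
 [-1.     0.001 -0.003]] 62.32433083302052
bench z -1.5740667065928449
all 7114 [ 583.1 -174.2] [ 60.9 155.2] 63.3 z [ 5.9 21.  50. ]
blocktop 2431 [ 583.1 -173.1] [ 60.9 153.3] 62.52 z [20.3 22.2 24.1]
knife top 1295 [ 585.  -178.5] [ 11.7 135.2] 62.32 z [47.1 49.1 50.5]
knife dir [-0.87592834  0.48244123] 151.15503571190516 [ 599.7152674  -185.61987281]
```

View pics/w2.png

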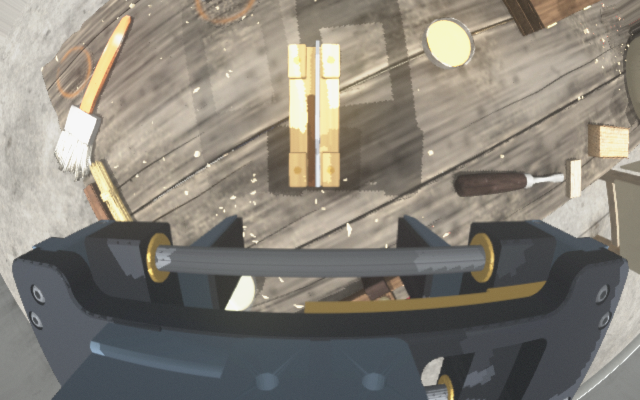

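The rack now stands upright in the view, (289–340, 43–187), nearly aligned with the jaws. I'll zoom in to read its corners.

```bash
python3 - <<'E'
import cv2
im=cv2.imread('pics/w2.png')
cv2.imwrite('pics/c3.png',cv2.resize(im[37:197,275:355],None,fx=5,fy=3.7,interpolation=cv2.INTER_CUBIC))
E
```

```text
(no output)
```

View pics/c3.png

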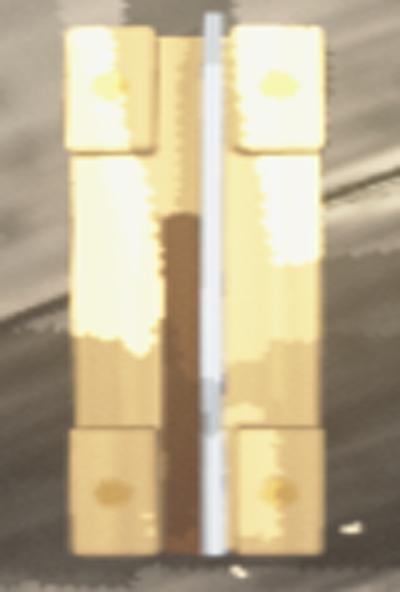

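```bash
python3 - <<'E'
from h import *
def pts(a,z): 
    a=np.array(a,float); uv=np.c_[(a[:,0]+.5)/5-.5+275,(a[:,1]+.5)/3.7-.5+37]; return onplane(uv,z,"w2",1)[:,:2]
p=pts([[65,26],[325,26],[325,555],[70,555]],23); print(p.round(1),p.mean(0))
for i in range(4): print(np.linalg.norm(p[i]-p[(i+1)%4]).round(1),np.degrees(np.arctan2(*(p[(i+1)%4]-p[i])[::-1])).round(1))
g=pts([[156,90],[233,90],[160,490],[235,490]],23);m1=(g[0]+g[1])/2;m2=(g[2]+g[3])/2; print("groove",m1,m2,np.degrees(np.arctan2(*(m1-m2)[::-1])), np.linalg.norm(g[0]-g[1]),(m1+m2)/2)
h=pts([[110,85],[280,84],[113,493],[277,492]],23);print("holes",h.mean(0),np.degrees(np.arctan2(*((h[0]+h[1]-h[2]-h[3]))[::-1])))
k=pts([[163,300],[226,300],[160,500],[226,500],[195,555]],50)
a=np.radians(152.2); ey=np.array([np.cos(a),np.sin(a)]); ex=np.array([ey[1],-ey[0]])
for c in ((582,-176.4),): print(((k-c)@ex).round(1),((k-c)@ey).round(1),((m1-c)@ex,(m2-c)@ex))
E
```

```text
[[ 501.  -165. ]
 [ 526.6 -117. ]
 [ 662.3 -187.7]
 [ 637.  -235.8]] [ 581.71825995 -176.37953166]
54.3 61.9
153.0 -27.5
54.3 -117.7
153.3 152.5
groove [ 531.25584762 -150.19155835] [ 633.04862179 -202.9442246 ] 152.60518938462698 15.973611909571138 [ 582.1522347  -176.56789147]
holes [ 581.57177803 -176.52134068] 152.29096060630852
[-5.8  6.2 -6.4  6.3  0.3] [ -4.8  -4.8 -56.9 -56.9 -71.5] (np.float64(-0.48290587061844736), np.float64(0.32787912534288205))
```

```bash
python3 -m creep '[{"translation":[-2.5,1.1,-3],"delta_rot":[0,0,0]},{"translation":[-2.5,1.1,-3],"delta_rot":[0,0,0]},{"translation":[-2.6,1.2,-3],"delta_rot":[0,0,0]},{"translation":[0,0,0],"delta_rot":[0,0,0]},{"translation":[0,0,0],"delta_rot":[0,0,0]}]'
python3 - <<'E'
from workcell import readout
s=readout.state(); print(s["ee_pos"],s["ee_rot"],s["force"])
E
```

```text
time_s: 2.25
ee_pos: [577.8, -178.2, 99.9]
ee_rot: [-170.4, 89.5, 161.4]
force: [0.1, -0.7, 0.6]
gripper_width: 91.3
[ 577.78395524 -178.17979289   99.8865684 ] [-170.43877609   89.54335754  161.44955318] [ 0.13467461 -0.69922132  0.5873092 ]
```

```bash
python3 -m creep '[{"translation":[0,0,0],"delta_rot":[0,0,0]},{"translation":[0,0,0],"delta_rot":[0,0,0]},{"translation":[0,0,0],"delta_rot":[0,0,0]}]'
python3 - <<'E'
from workcell import readout
from scipy.spatial.transform import Rotation as Rot
import numpy as np
s=readout.state(); print(s["ee_pos"],s["qpos"].round(2),s["qvel"].round(2))
R=Rot.from_euler('xyz',s["ee_rot"],degrees=True).as_matrix(); print(R.round(3), np.degrees(np.arctan2(R[1,1],R[0,1])))
E
```

```text
time_s: 2.5
ee_pos: [584.5, -180.8, 104.0]
ee_rot: [10.6, 89.7, -17.4]
force: [0.9, -0.1, -0.2]
gripper_width: 91.4
[ 584.49096583 -180.84619211  103.99284566] [-1.827e+01  2.707e+01  9.481e+01  1.000e-02  5.784e+01 -8.022e+01] [-0.07  0.32  0.72  0.02  0.02 -0.17]
[[ 0.005  0.47   0.883]
 [-0.002  0.883 -0.47 ]
 [-1.     0.001  0.005]] 61.948636845257724
```

```bash
for i in 1 2 3 4; do python3 -m creep '[{"translation":[0,0,0],"delta_rot":[0,0,0]}]'|grep -E "pos|time"; done
```

```text
time_s: 2.58
ee_pos: [583.8, -180.7, 103.4]
time_s: 2.67
ee_pos: [583.1, -180.4, 102.8]
time_s: 2.75
ee_pos: [582.6, -180.3, 102.4]
time_s: 2.83
ee_pos: [582.3, -180.1, 102.1]
```

```bash
python3 -m creep '[{"translation":[0,0.36,-1.8],"delta_rot":[0,0,0]},{"translation":[0,0,-1.8],"delta_rot":[0,0,0]},{"translation":[0,0,-1.5],"delta_rot":[0,0,0]},{"translation":[0,0,-1.0],"delta_rot":[0,0,0]},{"translation":[0,0,-0.6],"delta_rot":[0,0,0]}]' -
python3 -m creep '[{"translation":[0,0,-0.4],"delta_rot":[0,0,0]},{"translation":[0,0,0],"delta_rot":[0,0,0]},{"translation":[0,0,0],"delta_rot":[0,0,0]},{"translation":[0,0,0],"delta_rot":[0,0,0]},{"translation":[0,0,0],"delta_rot":[0,0,0]}]'
python3 -m creep '[{"translation":[0,0,0],"delta_rot":[0,0,0]},{"translation":[0,0,0],"delta_rot":[0,0,0]},{"translation":[0,0,0],"delta_rot":[0,0,0]},{"translation":[0,0,0],"delta_rot":[0,0,0]}]'
python3 - <<'E'
from workcell import readout
from scipy.spatial.transform import Rotation as Rot
import numpy as np
s=readout.state(); print(s["ee_pos"],s["qpos"].round(2),s["qvel"].round(2))
R=Rot.from_euler('xyz',s["ee_rot"],degrees=True).as_matrix(); print( np.degrees(np.arctan2(R[1,1],R[0,1])))
from h import *
snap("wrist","w3");snap("scene","s3")
P,u,v,c=cloud("scene0",0)
im=cv2.imread('pics/s3.png'); cv2.imwrite('pics/c4.png',cv2.resize(im[190:300,360:500],None,fx=5,fy=5))
E
```

```text
time_s: 3.25
ee_pos: [581.4, -176.2, 33.6]
ee_rot: [-173.4, 89.9, 158.6]
force: [-0.5, 1.3, -0.4]
gripper_width: 91.2
time_s: 3.67
ee_pos: [582.5, -176.6, 31.8]
ee_rot: [13.2, 89.9, -14.8]
force: [-0.0, 0.5, 0.9]
gripper_width: 91.4
time_s: 4.0
ee_pos: [582.0, -176.4, 31.1]
ee_rot: [30.4, 90.0, 2.4]
force: [0.1, 0.4, 0.3]
gripper_width: 91.2
[ 582.04165862 -176.41442775   31.09794161] [-1.795e+01  3.151e+01  9.939e+01  1.000e-02  4.909e+01 -7.995e+01] [ 0.19  0.13  0.01 -0.11 -0.06 -0.02]
61.99486888955911
```

View pics/w3.png

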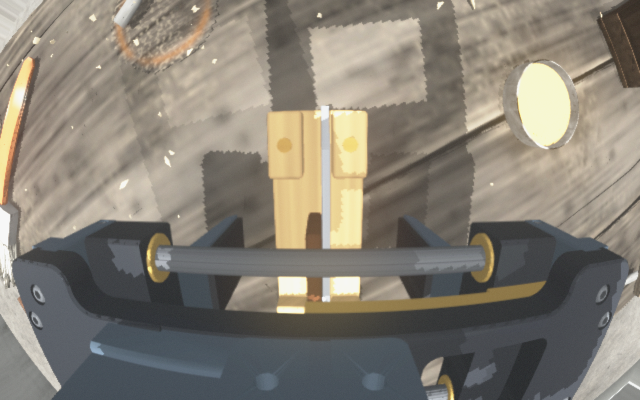

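View pics/c4.png

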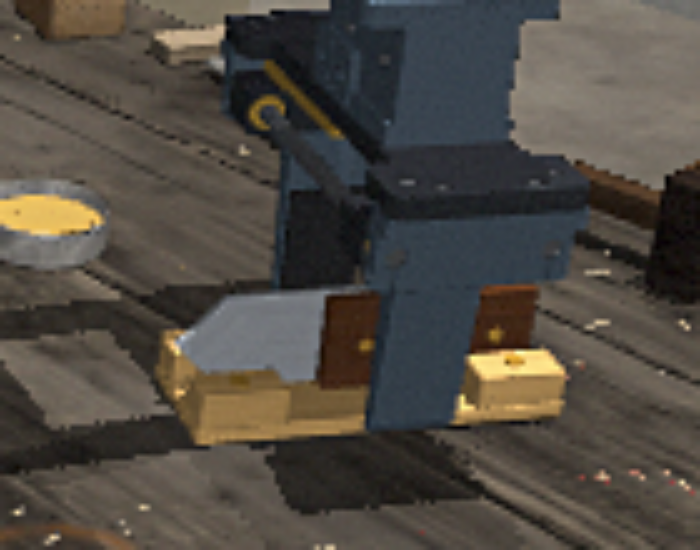

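The wrist view shows the knife midway between the fingers, with the rack centreline at column ~319, and the fingers stand in the gap. I close the gripper.

```bash
python3 -m creep '[{"translation":[0,0,0],"delta_rot":[0,0,0]},{"translation":[0,0,0],"delta_rot":[0,0,0]},{"translation":[0,0,0],"delta_rot":[0,0,0]},{"translation":[0,0,0],"delta_rot":[0,0,0]},{"translation":[0,0,0],"delta_rot":[0,0,0]}]' -1 25
python3 -m creep '[{"translation":[0,0,0],"delta_rot":[0,0,0]},{"translation":[0,0,0],"delta_rot":[0,0,0]},{"translation":[0,0,0],"delta_rot":[0,0,0]},{"translation":[0,0,0],"delta_rot":[0,0,0]},{"translation":[0,0,0],"delta_rot":[0,0,0]}]'
```

```text
time_s: 4.52
ee_pos: [582.0, -176.4, 31.0]
ee_rot: [98.7, 90.0, 70.7]
force: [0.2, -0.2, 0.2]
gripper_width: 60.9
time_s: 4.93
ee_pos: [582.0, -176.4, 31.0]
ee_rot: [72.2, 90.0, 44.2]
force: [-0.3, -0.7, 0.4]
gripper_width: 27.5
```

```bash
python3 -m creep '[{"translation":[0,0,0],"delta_rot":[0,0,0]},{"translation":[0,0,0],"delta_rot":[0,0,0]},{"translation":[0,0,0],"delta_rot":[0,0,0]},{"translation":[0,0,0],"delta_rot":[0,0,0]},{"translation":[0,0,0],"delta_rot":[0,0,0]}]'
python3 -m creep '[{"translation":[0,0,0.5],"delta_rot":[0,0,0]},{"translation":[0,0,1],"delta_rot":[0,0,0]},{"translation":[0,0,1.5],"delta_rot":[0,0,0]},{"translation":[0,0,2],"delta_rot":[0,0,0]},{"translation":[0,0,2],"delta_rot":[0,0,0]}]'
python3 -m creep '[{"translation":[0,0,2],"delta_rot":[0,0,0]},{"translation":[0,0,1],"delta_rot":[0,0,0]},{"translation":[0,0,0],"delta_rot":[0,0,0]},{"translation":[0,0,0],"delta_rot":[0,0,0]}]'
python3 - <<'E'
from h import *
snap("scene","s5");snap("wrist","w5")
im=cv2.imread('pics/s5.png'); cv2.imwrite('pics/c5.png',cv2.resize(im[150:300,340:500],None,fx=4,fy=4))
E
```

```text
time_s: 5.35
ee_pos: [581.9, -176.6, 31.0]
ee_rot: [-93.9, 90.0, -121.9]
force: [-0.3, -1.0, 1.0]
gripper_width: 12.2
time_s: 5.77
ee_pos: [581.7, -176.1, 101.9]
ee_rot: [170.7, 89.9, 142.7]
force: [-0.7, -0.4, -2.8]
gripper_width: 11.7
time_s: 6.1
ee_pos: [581.9, -176.3, 131.2]
ee_rot: [28.5, 90.0, 0.4]
force: [-0.4, 0.6, -2.3]
gripper_width: 11.6
```

View pics/c5.png

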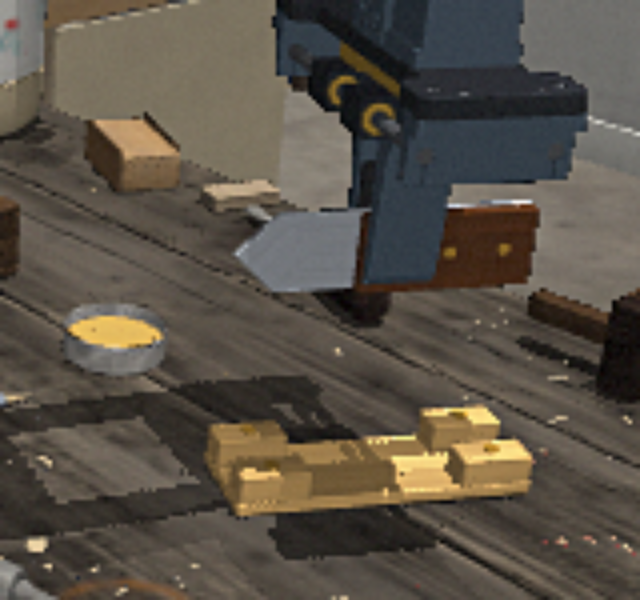

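View pics/w5.png

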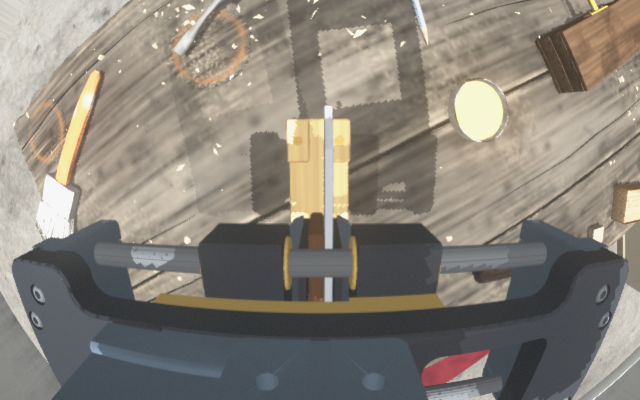

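The knife is lifted and level, and the rack is empty. I now turn it -180° about vertical.

```bash
python3 -m creep '[{"translation":[0,0,0],"delta_rot":[0,0,-0.06]},{"translation":[0,0,0],"delta_rot":[0,0,-0.12]},{"translation":[0,0,0],"delta_rot":[0,0,-0.12]},{"translation":[0,0,0],"delta_rot":[0,0,-0.12]},{"translation":[0,0,0],"delta_rot":[0,0,-0.12]}]'
python3 -m creep '[{"translation":[0,0,0],"delta_rot":[0,0,-0.12]},{"translation":[0,0,0],"delta_rot":[0,0,-0.12]},{"translation":[0,0,0],"delta_rot":[0,0,-0.12]},{"translation":[0,0,0],"delta_rot":[0,0,-0.12]},{"translation":[0,0,0],"delta_rot":[0,0,-0.12]}]'
python3 -m creep '[{"translation":[0,0,0],"delta_rot":[0,0,-0.12]},{"translation":[0,0,0],"delta_rot":[0,0,-0.12]},{"translation":[0,0,0],"delta_rot":[0,0,-0.12]},{"translation":[0,0,0],"delta_rot":[0,0,-0.12]},{"translation":[0,0,0],"delta_rot":[0,0,-0.12]}]'
python3 -m creep '[{"translation":[0,0,0],"delta_rot":[0,0,-0.12]},{"translation":[0,0,0],"delta_rot":[0,0,-0.12]},{"translation":[0,0,0],"delta_rot":[0,0,-0.12]},{"translation":[0,0,0],"delta_rot":[0,0,-0.12]},{"translation":[0,0,0],"delta_rot":[0,0,-0.12]}]'
python3 -m creep '[{"translation":[0,0,0],"delta_rot":[0,0,-0.12]},{"translation":[0,0,0],"delta_rot":[0,0,-0.12]},{"translation":[0,0,0],"delta_rot":[0,0,-0.12]},{"translation":[0,0,0],"delta_rot":[0,0,-0.12]},{"translation":[0,0,0],"delta_rot":[0,0,-0.12]}]'
python3 -m creep '[{"translation":[0,0,0],"delta_rot":[0,0,-0.12]},{"translation":[0,0,0],"delta_rot":[0,0,-0.0816]},{"translation":[0,0,0],"delta_rot":[0,0,0]},{"translation":[0,0,0],"delta_rot":[0,0,0]},{"translation":[0,0,0],"delta_rot":[0,0,0]}]'
python3 -m creep '[{"translation":[0,0,0],"delta_rot":[0,0,0]},{"translation":[0,0,0],"delta_rot":[0,0,0]},{"translation":[0,0,0],"delta_rot":[0,0,0]},{"translation":[0,0,0],"delta_rot":[0,0,0]}]'
python3 - <<'E'
from workcell import readout
from h import *
s=snap("wrist","w6"); print(s["ee_pos"],s["qpos"].round(2),s["qvel"].round(2))
R=Rot.from_euler('xyz',s["ee_rot"],degrees=True).as_matrix(); print(R.round(3), np.degrees(np.arctan2(R[1,1],R[0,1])))
snap("scene","s6")
im=cv2.imread('pics/s6.png'); cv2.imwrite('pics/c6.png',cv2.resize(im[150:300,340:500],None,fx=4,fy=4))
E
```

```text
time_s: 6.62
ee_pos: [581.1, -176.1, 129.2]
ee_rot: [-141.0, 89.8, 159.7]
force: [0.1, 0.1, -2.9]
gripper_width: 11.6
time_s: 7.03
ee_pos: [581.1, -176.1, 129.2]
ee_rot: [-105.9, 89.8, 160.5]
force: [0.4, -0.4, -2.4]
gripper_width: 11.6
time_s: 7.45
ee_pos: [581.1, -176.1, 129.2]
ee_rot: [-70.6, 89.8, 161.3]
force: [0.4, -0.2, -2.8]
gripper_width: 12.1
time_s: 7.87
ee_pos: [581.1, -176.1, 129.2]
ee_rot: [-35.4, 89.8, 162.2]
force: [-0.1, 0.5, -3.1]
gripper_width: 11.5
time_s: 8.28
ee_pos: [581.1, -176.1, 129.2]
ee_rot: [-1.0, 89.8, 162.2]
force: [0.6, 0.5, -2.1]
gripper_width: 11.5
time_s: 8.7
ee_pos: [581.6, -176.3, 130.1]
ee_rot: [12.2, 89.9, 164.3]
force: [1.1, -0.8, -2.3]
gripper_width: 11.9
time_s: 9.03
ee_pos: [582.0, -176.4, 131.0]
ee_rot: [156.3, 90.0, -51.7]
force: [0.2, 0.1, -2.3]
gripper_width: 11.8
[ 582.04286932 -176.41321639  131.02823772] [-1.7940e+01  2.5440e+01  9.3210e+01 -1.0000e-02  6.1340e+01  1.0005e+02] [ 0.08 -0.06 -0.06 -0.05 -0.07  0.08]
[[ 0.    -0.469 -0.883]
 [-0.    -0.883  0.469]
 [-1.     0.    -0.   ]] -117.98818215270856
```

View pics/c6.png

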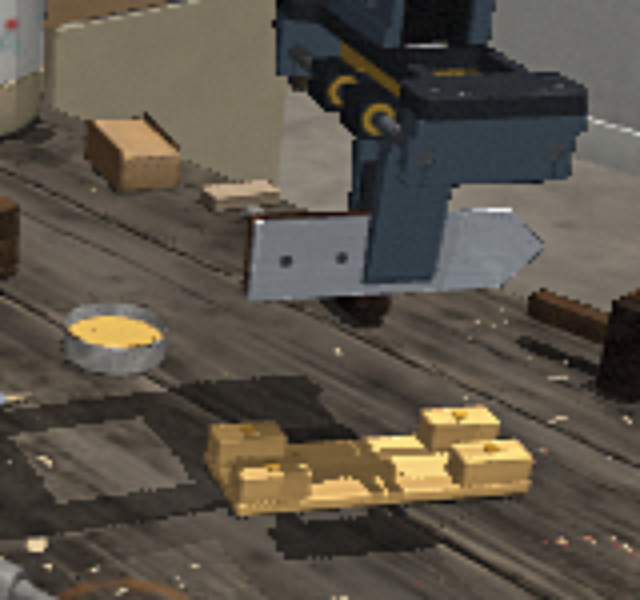

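View pics/w6.png

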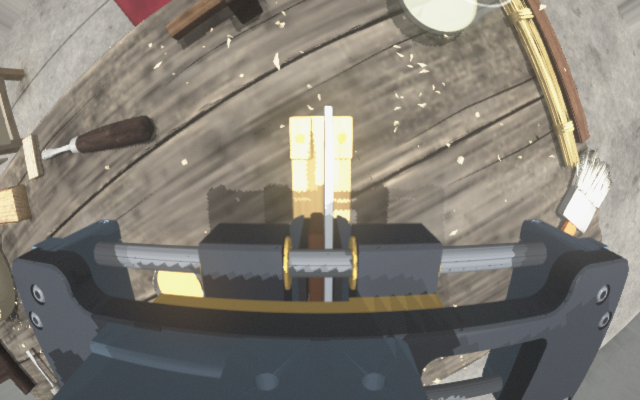

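```bash
python3 - <<'E'
import cv2,numpy as np
a=cv2.imread('pics/w5.png')[105:215,270:370];b=cv2.imread('pics/w6.png')[105:215,270:370]
cv2.imwrite('pics/c7.png',cv2.resize(np.hstack([a,b]),None,fx=4,fy=4,interpolation=cv2.INTER_CUBIC))
E
```

```text
(no output)
```

View pics/c7.png

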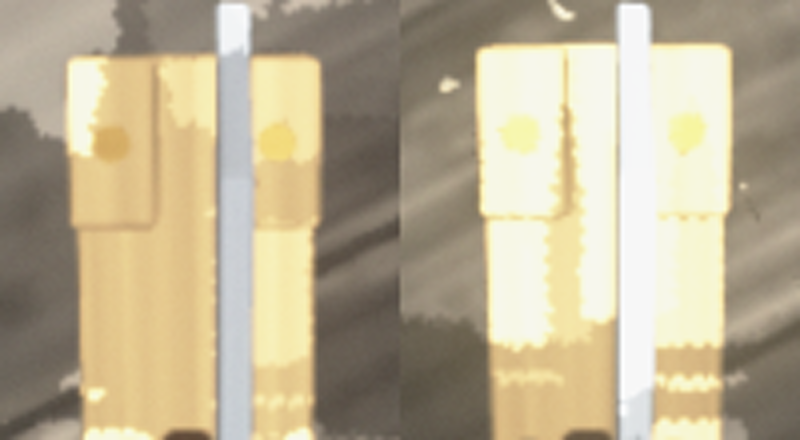

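```bash
python3 -m creep '[{"translation":[-0.04,-0.08,-1.5],"delta_rot":[0,0,0.006]},{"translation":[0,0,-2],"delta_rot":[0,0,0]},{"translation":[0,0,-1.5],"delta_rot":[0,0,0]},{"translation":[0,0,-1],"delta_rot":[0,0,0]},{"translation":[0,0,0],"delta_rot":[0,0,0]}]'
python3 -m creep '[{"translation":[0,0,0],"delta_rot":[0,0,0]},{"translation":[0,0,0],"delta_rot":[0,0,0]},{"translation":[0,0,0],"delta_rot":[0,0,0]},{"translation":[0,0,0],"delta_rot":[0,0,0]},{"translation":[0,0,0],"delta_rot":[0,0,0]}]'
python3 - <<'E'
from h import *
s=snap("wrist","w8"); print(s["ee_pos"])
snap("scene","s8")
a=cv2.imread('pics/w8.png')[95:215,260:380];b=cv2.imread('pics/s8.png')[180:300,360:480]
cv2.imwrite('pics/c8.png',cv2.resize(np.hstack([a,b]),None,fx=3.3,fy=3.3,interpolation=cv2.INTER_CUBIC))
E
```

```text
time_s: 9.55
ee_pos: [580.1, -176.7, 68.7]
ee_rot: [10.7, 89.7, 163.0]
force: [-0.2, -0.1, -2.8]
gripper_width: 11.9
time_s: 9.97
ee_pos: [582.0, -177.3, 71.8]
ee_rot: [-173.6, 89.9, -21.3]
force: [-0.0, 0.8, -3.2]
gripper_width: 11.9
[ 582.04279784 -177.31354672   71.76017327]
```

View pics/c8.png

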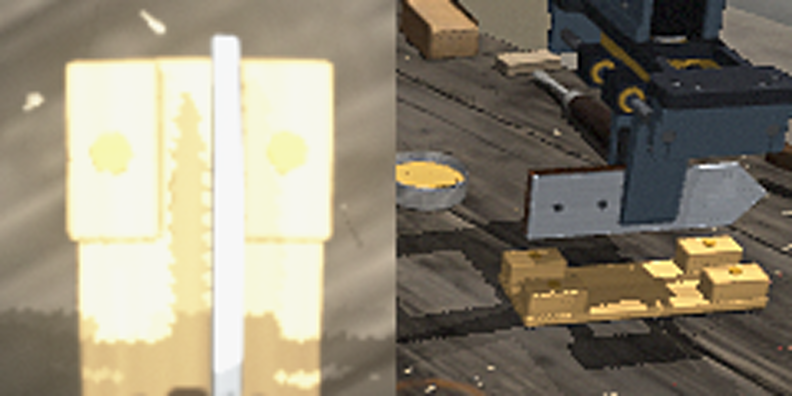

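The rack is centred at column 320 under the jaws. I lower the knife into the grooves.

```bash
python3 -m creep '[{"translation":[0,0,-0.7],"delta_rot":[0,0,0]},{"translation":[0,0,-0.7],"delta_rot":[0,0,0]},{"translation":[0,0,-0.6],"delta_rot":[0,0,0]},{"translation":[0,0,-0.5],"delta_rot":[0,0,0]},{"translation":[0,0,-0.4],"delta_rot":[0,0,0]}]'
python3 -m creep '[{"translation":[0,0,-0.4],"delta_rot":[0,0,0]},{"translation":[0,0,-0.3],"delta_rot":[0,0,0]},{"translation":[0,0,-0.2],"delta_rot":[0,0,0]},{"translation":[0,0,-0.2],"delta_rot":[0,0,0]},{"translation":[0,0,0],"delta_rot":[0,0,0]}]'
python3 -m creep '[{"translation":[0,0,0],"delta_rot":[0,0,0]},{"translation":[0,0,0],"delta_rot":[0,0,0]},{"translation":[0,0,0],"delta_rot":[0,0,0]},{"translation":[0,0,0],"delta_rot":[0,0,0]},{"translation":[0,0,0],"delta_rot":[0,0,0]}]'
```

```text
time_s: 10.48
ee_pos: [581.1, -177.0, 40.8]
ee_rot: [13.3, 89.9, 165.7]
force: [0.8, -0.4, -2.6]
gripper_width: 11.8
time_s: 10.9
ee_pos: [581.8, -177.3, 31.2]
ee_rot: [178.6, 90.0, -29.0]
force: [-0.9, -0.3, -2.7]
gripper_width: 11.8
time_s: 11.32
ee_pos: [581.6, -177.2, 31.0]
ee_rot: [136.4, 90.0, -71.3]
force: [-0.4, -1.1, -2.6]
gripper_width: 12.1
```

```bash
python3 -m creep '[{"translation":[0,0,-0.1],"delta_rot":[0,0,0]},{"translation":[0,0,0],"delta_rot":[0,0,0]},{"translation":[0,0,0],"delta_rot":[0,0,0]},{"translation":[0,0,0],"delta_rot":[0,0,0]}]'
python3 - <<'E'
from h import *
s=snap("scene","s9")
b=cv2.imread('pics/s9.png')[190:300,370:490]
cv2.imwrite('pics/c9.png',cv2.resize(b,None,fx=5,fy=5,interpolation=cv2.INTER_CUBIC))
E
```

```text
time_s: 11.65
ee_pos: [581.6, -177.2, 31.0]
ee_rot: [177.7, 90.0, -30.0]
force: [-1.2, 0.4, 5.8]
gripper_width: 11.7
```

View pics/c9.png

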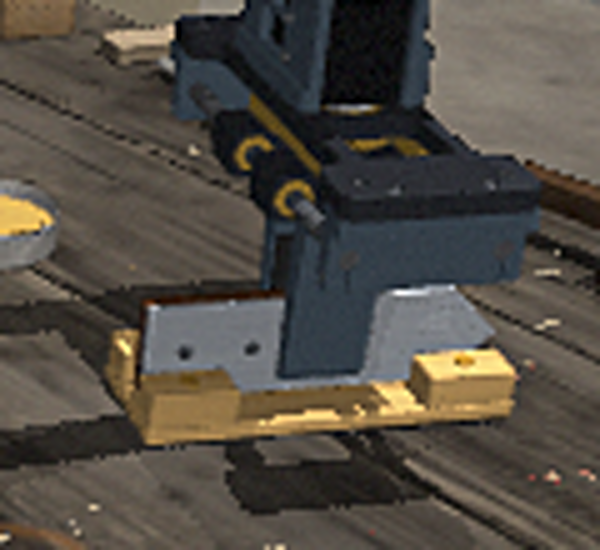

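The knife is bottomed in both grooves: force rose to about +8 N over free and z stopped. I release it.

```bash
python3 -m creep '[{"translation":[0,0,0],"delta_rot":[0,0,0]},{"translation":[0,0,0],"delta_rot":[0,0,0]},{"translation":[0,0,0],"delta_rot":[0,0,0]},{"translation":[0,0,0],"delta_rot":[0,0,0]},{"translation":[0,0,0],"delta_rot":[0,0,0]}]' 0.2
python3 -m creep '[{"translation":[0,0,0],"delta_rot":[0,0,0]},{"translation":[0,0,0],"delta_rot":[0,0,0]},{"translation":[0,0,1],"delta_rot":[0,0,0]},{"translation":[0,0,2],"delta_rot":[0,0,0]},{"translation":[0,0,3],"delta_rot":[0,0,0]}]'
python3 -m creep '[{"translation":[0,0,3],"delta_rot":[0,0,0]},{"translation":[0,0,3],"delta_rot":[0,0,0]},{"translation":[0,0,2],"delta_rot":[0,0,0]},{"translation":[0,0,0],"delta_rot":[0,0,0]},{"translation":[0,0,0],"delta_rot":[0,0,0]}]' 
python3 - <<'E'
from h import *
s=snap("scene","s10");print(s["time_s"],s["ee_pos"]);s=snap("wrist","w10")
a=cv2.imread('pics/w10.png')[105:225,260:380];b=cv2.imread('pics/s10.png')[190:310,370:490]
cv2.imwrite('pics/c10.png',cv2.resize(np.hstack([a,b]),None,fx=3.3,fy=3.3,interpolation=cv2.INTER_CUBIC))
E
```

```text
time_s: 12.12
ee_pos: [581.7, -177.2, 29.8]
ee_rot: [60.2, 90.0, -147.5]
force: [0.4, -0.1, 0.5]
gripper_width: 42.4
time_s: 12.53
ee_pos: [579.9, -176.7, 88.8]
ee_rot: [10.9, 89.7, 163.2]
force: [1.3, -0.2, -0.2]
gripper_width: 54.4
time_s: 12.95
ee_pos: [582.2, -177.4, 171.9]
ee_rot: [-171.6, 89.8, -19.3]
force: [-1.7, -0.2, -0.5]
gripper_width: 54.9
12.95 [ 582.1982822  -177.38063206  171.89444406]
```

View pics/c10.png

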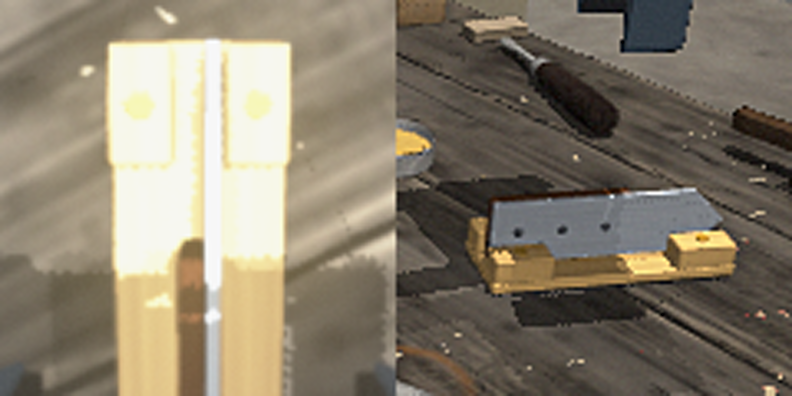

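The knife stands in the rack, let go, steel to the right and the wooden scale behind on the left. Now I move to view the box.

```bash
python3 -m creep '[{"translation":[-1.6,3.8,0.3],"delta_rot":[0,0,0.049]},{"translation":[-1.6,3.8,0.3],"delta_rot":[0,0,0.049]},{"translation":[-1.6,3.8,0.3],"delta_rot":[0,0,0.049]},{"translation":[-1.6,3.8,0.3],"delta_rot":[0,0,0.049]},{"translation":[-1.6,3.8,0.3],"delta_rot":[0,0,0.049]}]' 
python3 -m creep '[{"translation":[-1.6,3.8,0.3],"delta_rot":[0,0,0.049]},{"translation":[-1.6,3.8,0.3],"delta_rot":[0,0,0.049]},{"translation":[-1.6,3.8,0.3],"delta_rot":[0,0,0.049]},{"translation":[-1.6,3.8,0.3],"delta_rot":[0,0,0.049]},{"translation":[-1.6,3.8,0.3],"delta_rot":[0,0,0.049]}]' 
python3 -m creep '[{"translation":[0,0,0],"delta_rot":[0,0,0]},{"translation":[0,0,0],"delta_rot":[0,0,0]},{"translation":[0,0,0],"delta_rot":[0,0,0]},{"translation":[0,0,0],"delta_rot":[0,0,0]},{"translation":[0,0,0],"delta_rot":[0,0,0]}]' 
python3 - <<'E'
from h import *
s=snap("wrist","w11");print(s["time_s"],s["ee_pos"],s["qpos"].round(1)); snap("scene","s11")
R=Rot.from_euler('xyz',s["ee_rot"],degrees=True).as_matrix(); print(R.round(3), np.degrees(np.arctan2(R[1,1],R[0,1])))
P,u,v,c=cloud("scene0",0)
m=(u>295)&(u<352)&(v>90)&(v<185)&(P[:,2]>5)&(P[:,0]<1000); print("jar",np.percentile(P[m],[2,50,98],axis=0).round().tolist())
E
```

```text
time_s: 13.47
ee_pos: [499.5, 14.2, 183.4]
ee_rot: [12.5, 89.8, 178.9]
force: [0.6, 0.2, -0.1]
gripper_width: 54.6
time_s: 13.88
ee_pos: [419.6, 204.0, 198.7]
ee_rot: [25.3, 89.8, -154.2]
force: [0.2, -0.1, -0.6]
gripper_width: 54.7
time_s: 14.3
ee_pos: [422.0, 201.5, 199.4]
ee_rot: [38.4, 89.9, -141.4]
force: [0.2, 0.1, -0.5]
gripper_width: 54.7
14.3 [421.95338205 201.45013815 199.41968072] [ 24.1   9.9 105.5  -0.   64.6 113.9]
[[-0.001  0.005 -1.   ]
 [-0.001 -1.    -0.005]
 [-1.     0.001  0.001]] -89.73028367726035
jar [[486.0, -1.0, 14.0], [691.0, 347.0, 157.0], [789.0, 443.0, 328.0]]
```

View pics/w11.png

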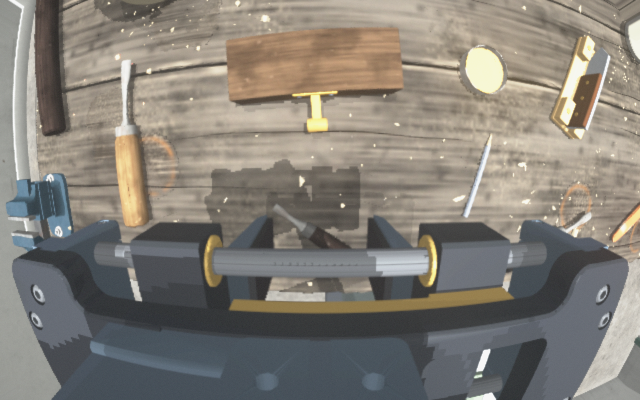

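View pics/s11.png

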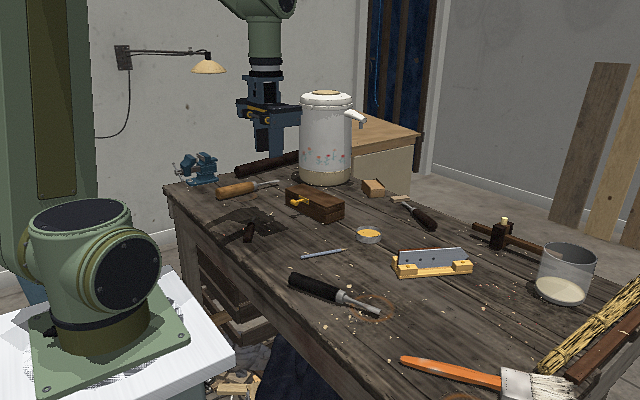

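The wrist view shows the box at (228–402, 30–103) and the pull's roller at about (307–328, 117–131). Next I measure the roller and the box's yaw.

```bash
python3 - <<'E'
from h import *
P,u,v,c=cloud("w11",1)
hsv=cv2.cvtColor(c[None],cv2.COLOR_RGB2HSV)[0]
m=(u>285)&(u<345)&(v>85)&(v<140)&(hsv[:,1]>140)&(hsv[:,2]>140)&(P[:,2]>25)
q=P[m]; print(m.sum(),np.percentile(q,[1,50,99],axis=0).round(1).tolist())
r=m&(v>116); q=P[r]; print("roller",r.sum(),np.percentile(q,[1,50,99],axis=0).round(1).tolist(),(u[r].min(),u[r].max(),v[r].min(),v[r].max()))
b=(P[:,0]>480)&(P[:,0]<620)&(P[:,1]>80)&(P[:,1]<320)&(P[:,2]>44)&(P[:,2]<54)&~m
rr=cv2.minAreaRect(P[b][:,:2].astype(np.float32)); print("lid",b.sum(),rr,np.median(P[b][:,2]))
a=cv2.imread('pics/w11.png')[80:140,280:350]
cv2.imwrite('pics/c11.png',cv2.resize(a,None,fx=8,fy=8,interpolation=cv2.INTER_CUBIC))
a=cv2.imread('pics/w11.png')[20:140,215:415]
cv2.imwrite('pics/c12.png',cv2.resize(a,None,fx=4,fy=4,interpolation=cv2.INTER_CUBIC))
E
```

```text
Traceback (most recent call last):
IndexError: index -1 is out of bounds for axis 0 with size 0
```

```bash
python3 - <<'E'
from h import *
im,d,_,_,_=load("w11"); print(im[125,317],d[125,317],im[105,317],d[105,317])
P,u,v,c=cloud("w11",1)
b=(P[:,0]>480)&(P[:,0]<620)&(P[:,1]>80)&(P[:,1]<320)&(P[:,2]>44)&(P[:,2]<54)
rr=cv2.minAreaRect(P[b][:,:2].astype(np.float32)); print("lid",b.sum(),rr,np.median(P[b][:,2]))
a=cv2.imread('pics/w11.png')[80:140,280:350]
cv2.imwrite('pics/c11.png',cv2.resize(a,None,fx=8,fy=8,interpolation=cv2.INTER_CUBIC))
a=cv2.imread('pics/w11.png')[20:140,215:415]
cv2.imwrite('pics/c12.png',cv2.resize(a,None,fx=4,fy=4,interpolation=cv2.INTER_CUBIC))
E
```

```text
[247 247 172] 297.93854 [247 247 200] 296.13882
lid 11312 ((538.71337890625, 207.915771484375), (105.05937957763672, 176.42205810546875), 4.31906270980835) 49.13120701147773
```

View pics/c11.png

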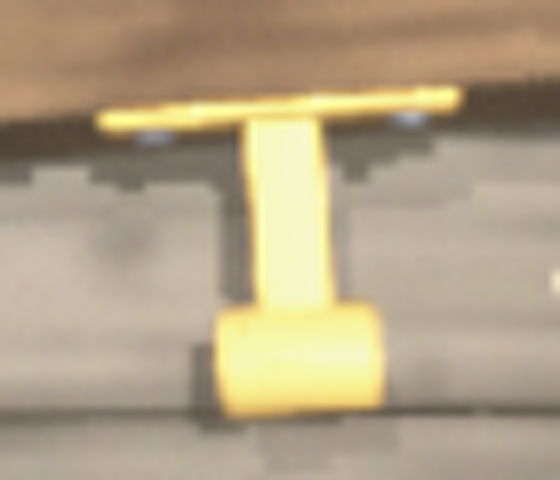

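View pics/c12.png

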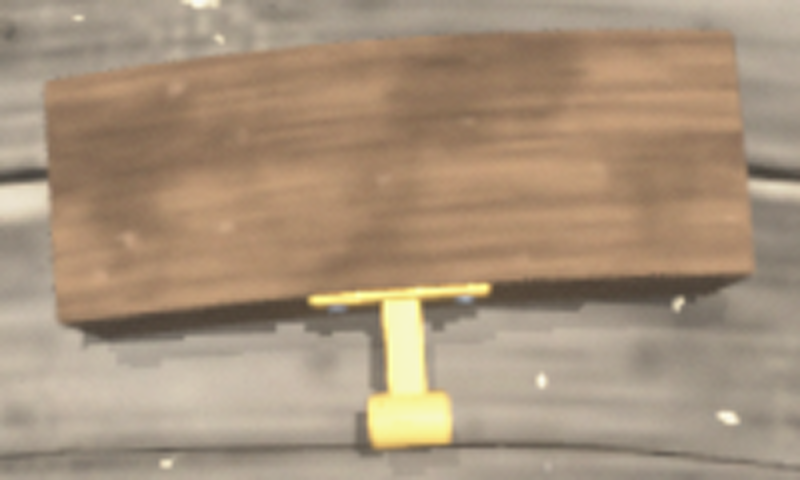

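```bash
python3 - <<'E'
from h import *
def pts(a,z,s,o):
    a=np.array(a,float); return onplane((a+.5)/s-.5+o,z,"w11",1)[:,:2]
p=pts([[45,84],[733,31],[752,270],[58,322]],50,4,[215,20]); print(p.round(1),p.mean(0))
for i in range(4): print(np.linalg.norm(p[i]-p[(i+1)%4]).round(1),np.degrees(np.arctan2(*(p[(i+1)%4]-p[i])[::-1])).round(1))
r=pts([[221,362],[384,358],[302,360]],42,8,[280,80]); print("roller",r.round(1),np.linalg.norm(r[0]-r[1]),np.degrees(np.arctan2(*(r[0]-r[1])[::-1])))
r=pts([[302,308],[302,412]],42,8,[280,80]); print(r)
a=np.radians(np.degrees(np.arctan2(*(p[0]-p[1])[::-1]))-90)
c=p.mean(0); ex=np.array([np.cos(a),np.sin(a)]); ey=np.array([-ex[1],ex[0]]); print(np.degrees(a), "pull pred",c-67*ex, "hinge",c+33*ex)
E
```

```text
[[582.4 298.3]
 [596.4 124.5]
 [532.7 120.5]
 [519.1 293.6]] [557.66661882 209.20548217]
174.4 -85.4
63.8 -176.4
173.6 94.5
63.5 4.3
roller [[492.2 215.4]
 [492.8 195. ]
 [492.5 205.2]] 20.4114824042127 91.62387247994394
[[499.08793867 205.2537161 ]
 [485.92864803 205.19667143]]
4.586108335197167 pull pred [490.88113314 203.84834658] hinge [590.56096252 211.84407135]
```

```bash
python3 -m creep '[{"translation":[1.8,0.1,-2.5],"delta_rot":[0,0,0.028]},{"translation":[1.8,0.1,-2.5],"delta_rot":[0,0,0]},{"translation":[1.8,0.04,-2.5],"delta_rot":[0,0,0]},{"translation":[1.7,0,-2.4],"delta_rot":[0,0,0]},{"translation":[0,0,0],"delta_rot":[0,0,0]}]' 
python3 -m creep '[{"translation":[0,0,0],"delta_rot":[0,0,0]},{"translation":[0,0,0],"delta_rot":[0,0,0]},{"translation":[0,0,0],"delta_rot":[0,0,0]},{"translation":[0,0,0],"delta_rot":[0,0,0]},{"translation":[0,0,0],"delta_rot":[0,0,0]}]' 
python3 -m creep '[{"translation":[0,0,0],"delta_rot":[0,0,0]},{"translation":[0,0,0],"delta_rot":[0,0,0]},{"translation":[0,0,0],"delta_rot":[0,0,0]}]' 
python3 - <<'E'
from h import *
s=snap("wrist","w12");print(s["time_s"],s["ee_pos"],s["qpos"].round(1)); snap("side","d12")
R=Rot.from_euler('xyz',s["ee_rot"],degrees=True).as_matrix(); print(np.degrees(np.arctan2(R[1,1],R[0,1])))
a=cv2.imread('pics/d12.png')[80:260,220:380]
cv2.imwrite('pics/c13.png',cv2.resize(a,None,fx=3.3,fy=3.3,interpolation=cv2.INTER_CUBIC))
E
```

```text
time_s: 14.82
ee_pos: [493.2, 203.4, 96.5]
ee_rot: [23.8, 89.6, -154.3]
force: [0.0, -0.8, -0.3]
gripper_width: 54.6
time_s: 15.23
ee_pos: [492.6, 205.4, 102.3]
ee_rot: [-162.3, 89.9, 19.7]
force: [-0.2, 0.6, -0.0]
gripper_width: 54.8
time_s: 15.48
ee_pos: [492.6, 205.3, 101.3]
ee_rot: [-168.9, 90.0, 13.1]
force: [0.5, 0.4, 0.8]
gripper_width: 54.7
15.4833 [492.55280983 205.32648635 101.31291734] [ 21.4  21.2 105.5  -0.   53.3 109.4]
-87.96938422774677
```

View pics/w12.png

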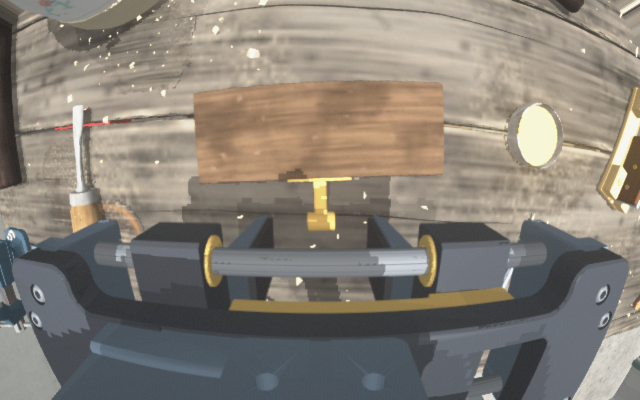

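View pics/c13.png

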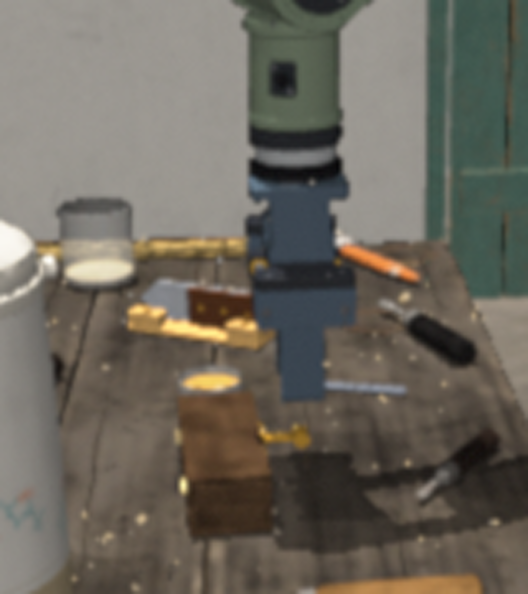

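The roller at (321,220) lies midway between the fingers, and the side view has it under the finger. I check its x from this view, then go down.

```bash
python3 - <<'E'
from h import *
im=load("w12")[0]; hsv=cv2.cvtColor(im,cv2.COLOR_RGB2HSV)
m=((hsv[:,:,1]>70)&(hsv[:,:,2]>140)&(hsv[:,:,0]>18)&(hsv[:,:,0]<38)).astype(np.uint8); m[:206]=0;m[236:]=0;m[:,:295]=0;m[:,345:]=0
x,y,w,h=cv2.boundingRect(m); print(x,y,w,h,m.sum())
print(onplane([[x-.5,y+h/2],[x+w-.5,y+h/2],[x+w/2,y+h/2]],42,"w12",1).round(1))
E
python3 -m creep '[{"translation":[0,0,-1.5],"delta_rot":[0,0,0]},{"translation":[0,0,-1.5],"delta_rot":[0,0,0]},{"translation":[0,0,-1.3],"delta_rot":[0,0,0]},{"translation":[0,0,-1],"delta_rot":[0,0,0]},{"translation":[0,0,-0.6],"delta_rot":[0,0,0]}]' 
python3 -m creep '[{"translation":[0,0,0],"delta_rot":[0,0,0]},{"translation":[0,0,0],"delta_rot":[0,0,0]},{"translation":[0,0,0],"delta_rot":[0,0,0]},{"translation":[0,0,0],"delta_rot":[0,0,0]},{"translation":[0,0,0],"delta_rot":[0,0,0]}]' 
python3 - <<'E'
from h import *
s=snap("side","d13");print(s["time_s"],s["ee_pos"])
a=cv2.imread('pics/d13.png')[130:250,240:360]
cv2.imwrite('pics/c14.png',cv2.resize(a,None,fx=4.5,fy=4.5,interpolation=cv2.INTER_CUBIC))
E
```

```text
307 206 29 25 599
[[494.2 216.   42. ]
 [494.9 195.   42. ]
 [494.6 205.2  42. ]]
time_s: 16.0
ee_pos: [492.1, 205.0, 40.8]
ee_rot: [22.7, 89.9, -155.3]
force: [0.6, -0.3, 0.4]
gripper_width: 54.7
time_s: 16.42
ee_pos: [493.0, 205.4, 42.6]
ee_rot: [-164.1, 89.9, 17.9]
force: [0.4, 0.4, 0.2]
gripper_width: 54.7
16.4167 [493.03952993 205.37487495  42.61352386]
```

View pics/c14.png

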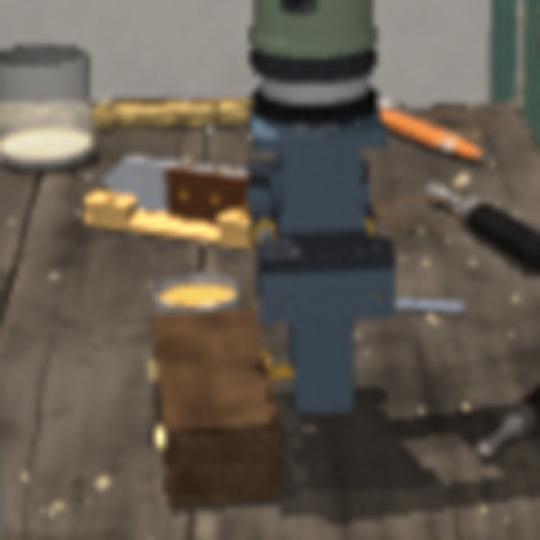

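The fingers straddle the roller, clear of the box front. I close them.

```bash
python3 -m creep '[{"translation":[0,0,0],"delta_rot":[0,0,0]},{"translation":[0,0,0],"delta_rot":[0,0,0]},{"translation":[0,0,0],"delta_rot":[0,0,0]},{"translation":[0,0,0],"delta_rot":[0,0,0]},{"translation":[0,0,0],"delta_rot":[0,0,0]}]' -1 25
python3 -m creep '[{"translation":[0,0,0],"delta_rot":[0,0,0]},{"translation":[0,0,0],"delta_rot":[0,0,0]},{"translation":[0,0,0],"delta_rot":[0,0,0]},{"translation":[0,0,0],"delta_rot":[0,0,0]},{"translation":[0,0,0],"delta_rot":[0,0,0]}]'
python3 -m creep '[{"translation":[0,0,0],"delta_rot":[0,0,0]},{"translation":[0,0,0],"delta_rot":[0,0,0]}]'
```

```text
time_s: 16.88
ee_pos: [492.6, 205.2, 41.9]
ee_rot: [53.4, 90.0, -124.6]
force: [-0.5, -0.5, -0.2]
gripper_width: 24.4
time_s: 17.3
ee_pos: [492.6, 204.7, 42.0]
ee_rot: [82.9, 89.9, -95.0]
force: [0.7, -4.2, 0.4]
gripper_width: 19.9
time_s: 17.47
ee_pos: [492.6, 204.7, 41.9]
ee_rot: [78.3, 89.9, -99.6]
force: [1.1, -5.2, 0.7]
gripper_width: 19.8
```

Gripped at 19.8 mm, the roller's length. I raise it along the arc.

```bash
python3 -m creep '[{"translation":[0.12,0,0.65],"delta_rot":[0,0,0]},{"translation":[0.18,0.01,0.64],"delta_rot":[0,0,0]},{"translation":[0.21,0.01,0.63],"delta_rot":[0,0,0]},{"translation":[0.25,0.01,0.61],"delta_rot":[0,0,0]},{"translation":[0,0,0],"delta_rot":[0,0,0]}]'
python3 -m creep '[{"translation":[0,0,0],"delta_rot":[0,0,0]},{"translation":[0,0,0],"delta_rot":[0,0,0]},{"translation":[0,0,0],"delta_rot":[0,0,0]}]'
python3 - <<'E'
from h import *
s=snap("side","d15");print(s["time_s"],s["ee_pos"],s["force"],s["gripper_width"])
a=cv2.imread('pics/d15.png')[130:250,240:360]
cv2.imwrite('pics/c15.png',cv2.resize(a,None,fx=4.5,fy=4.5,interpolation=cv2.INTER_CUBIC))
E
```

```text
time_s: 17.88
ee_pos: [500.5, 205.3, 68.5]
ee_rot: [105.0, 90.0, -72.9]
force: [0.3, -4.3, -2.5]
gripper_width: 19.5
time_s: 18.13
ee_pos: [500.1, 205.3, 67.8]
ee_rot: [54.5, 90.0, -123.5]
force: [1.1, -5.0, -1.6]
gripper_width: 19.5
18.1333 [500.11606604 205.27523404  67.75422455] [ 1.09385144 -5.00608702 -1.57818961] 19.510290999095293
```

View pics/c15.png

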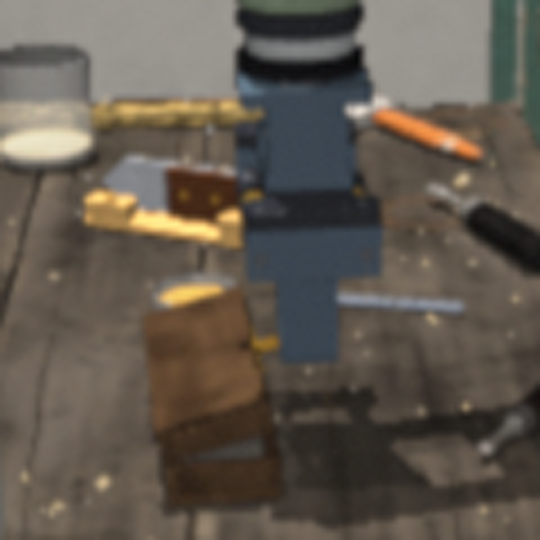

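The lid follows (about 15°), force is low. I continue.

```bash
python3 -m creep '[{"translation":[0.29,0,0.6],"delta_rot":[0,0,0]},{"translation":[0.33,0,0.58],"delta_rot":[0,0,0]},{"translation":[0.37,0,0.55],"delta_rot":[0,0,0]},{"translation":[0.40,0,0.53],"delta_rot":[0,0,0]},{"translation":[0,0,0],"delta_rot":[0,0,0]}]'
python3 -m creep '[{"translation":[0.43,0,0.5],"delta_rot":[0,0,0]},{"translation":[0.47,0,0.48],"delta_rot":[0,0,0]},{"translation":[0.50,0,0.43],"delta_rot":[0,0,0]},{"translation":[0.52,0,0.41],"delta_rot":[0,0,0]},{"translation":[0,0,0],"delta_rot":[0,0,0]}]'
python3 -m creep '[{"translation":[0,0,0],"delta_rot":[0,0,0]},{"translation":[0,0,0],"delta_rot":[0,0,0]},{"translation":[0,0,0],"delta_rot":[0,0,0]},{"translation":[0,0,0],"delta_rot":[0,0,0]},{"translation":[0,0,0],"delta_rot":[0,0,0]}]'
python3 - <<'E'
from h import *
s=snap("side","d16");print(s["time_s"],s["ee_pos"],s["force"],s["gripper_width"],s["qvel"].round(2));snap("scene","s16");snap("wrist","w16")
a=cv2.imread('pics/d16.png')[130:250,240:360]
cv2.imwrite('pics/c16.png',cv2.resize(a,None,fx=4.5,fy=4.5,interpolation=cv2.INTER_CUBIC))
E
```

```text
time_s: 18.6
ee_pos: [515.0, 206.3, 91.5]
ee_rot: [-127.1, 89.9, 54.9]
force: [-1.7, -0.5, -1.3]
gripper_width: 19.8
time_s: 19.02
ee_pos: [534.8, 207.7, 109.6]
ee_rot: [-121.0, 89.7, 60.9]
force: [-2.4, 6.7, -0.6]
gripper_width: 19.5
time_s: 19.43
ee_pos: [534.1, 207.6, 109.1]
ee_rot: [-114.1, 89.8, 67.9]
force: [-0.9, 5.6, -0.5]
gripper_width: 19.7
19.4333 [534.07273336 207.5933272  109.09153444] [-0.92313743  5.6464547  -0.54116678] 19.656095971568536 [-0.01 -0.    0.01  0.03 -0.07 -0.07]
```

View pics/c16.png

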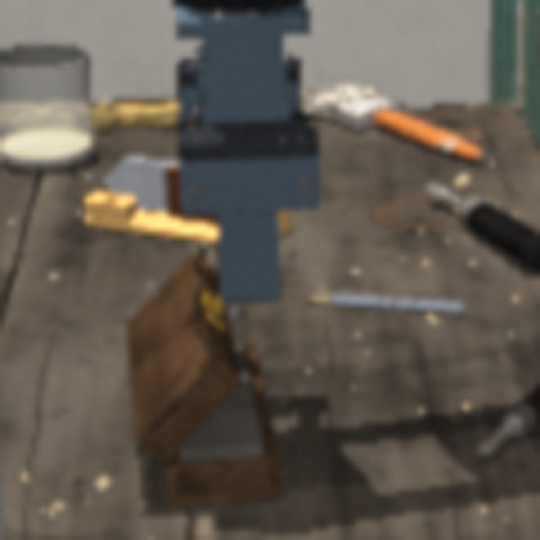

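View pics/s16.png

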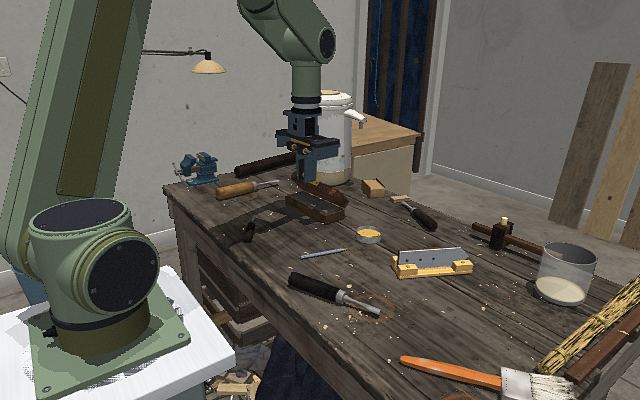

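View pics/w16.png

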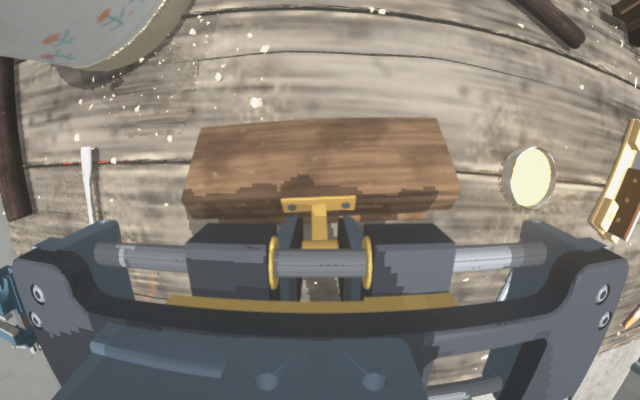

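The lid is held half open by the pull. I check the lid angle from depth, and the knife's pose and the bystanders.

```bash
python3 - <<'E'
from h import *
P,u,v,c=cloud("w16",1)
m=(u>225)&(u<420)&(v>128)&(v<180); q=P[m]; mu=q.mean(0); n=np.linalg.svd(q-mu,full_matrices=0)[2][2]; n*=np.sign(n[2]); print("lid normal",n.round(3),"tilt",np.degrees(np.arccos(n[2])).round(1), np.percentile(abs((q-mu)@n),95))
P,u,v,c=cloud("s16",0)
k=(u>390)&(u<480)&(v>240)&(v<280)
a=np.radians(152.4); ey=np.array([np.cos(a),np.sin(a)]); ex=np.array([ey[1],-ey[0]])
for n_,f in (("now","s16"),("start","scene0")):
    P,u,v,c=cloud(f,0); m=(u>385)&(u<480)&(v>240)&(v<280)&(P[:,2]>26)&(P[:,2]<60)
    L=np.c_[(P[m][:,:2]-[582,-176.4])@ex,(P[m][:,:2]-[582,-176.4])@ey,P[m][:,2]]; print(n_,np.percentile(L,[1,50,99],axis=0).round(1).tolist())
A=load("scene0")[0].astype(int);B=load("s16")[0].astype(int)
d=(abs(A-B).sum(2)>90).astype(np.uint8); cv2.imwrite("pics/diff.png",d*255)
P,u,v,c=cloud("w10",1)
L=np.c_[(P[:,:2]-[582,-176.4])@ex,(P[:,:2]-[582,-176.4])@ey,P[:,2]]
k=(abs(L[:,0])<12)&(abs(L[:,1])<90)&(P[:,2]>40)&(P[:,2]<60); print("w10 knife top",np.percentile(L[k],[1,50,99],axis=0).round(1).tolist())
E
```

```text
lid normal [0.712 0.054 0.7  ] tilt 45.6 1.0036602472887104
now [[-9.7, -71.0, 26.5], [-6.5, 8.9, 39.9], [3.4, 73.5, 51.3]]
start [[-9.4, -69.5, 26.3], [-5.3, -1.7, 40.0], [4.6, 73.7, 51.2]]
w10 knife top [[-6.7, -61.9, 42.7], [-1.3, 6.3, 49.1], [5.4, 46.2, 50.8]]
```

View pics/diff.png

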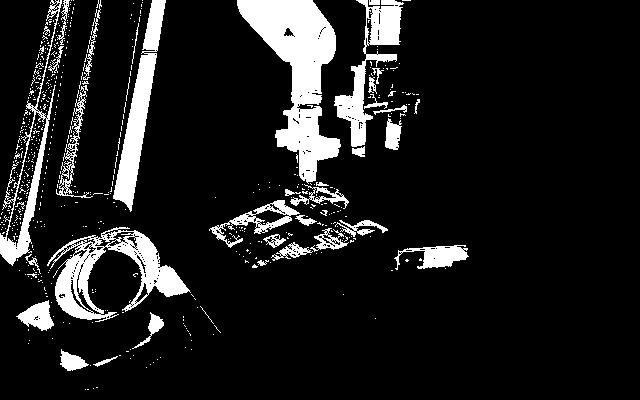

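```bash
python3 -m creep '[{"translation":[0,0,0],"delta_rot":[0,0,0]},{"translation":[0,0,0],"delta_rot":[0,0,0]},{"translation":[0,0,0],"delta_rot":[0,0,0]},{"translation":[0,0,0],"delta_rot":[0,0,0]}]'; python3 -c "
from workcell import env; print(env.job_done())"
```

```text
time_s: 19.92
ee_pos: [534.1, 207.6, 109.1]
ee_rot: [-114.7, 89.8, 67.2]
force: [-1.7, 6.0, -1.1]
gripper_width: 20.0
the job is handed in; nothing more can be done
None
```

I turned the knife round in the rack and left the lid of the stone box held half open by its pull. I handed the job in at about 20 s of the 58 s allowed; the interface gives no verdict.

- **Knife:** I lifted it out, turned it 180°, stood it back in both grooves and let go. Its bare steel now faces right, with the wooden scale to the left. My last checks put its top edge at the same height as at the start. It runs from about -71 to +73 mm along the rack, so it is centred to within a few millimetres.
- **Lid:** The lid measured 45.6° from the wrist camera's depth, and the arc the arm followed gives 45.8°. The arm was still, with the fingers closed at about 20 mm on the ends of the roller. A sideways force of about 6 N remained on the tool, from slight misalignment with the pull.
- **Other things on the bench:** Comparing pictures from the start and the end showed no shift of the tin, pencil or chisels. What changed was the knife, the box lid, the arm and shadows. Parts of the bench near the box lay in changing shadow, so I judged those by eye.
- **Where the checks disagreed:** The lid's top measured about 174 by 64 mm, against the 178 by 74 mm you gave. I therefore worked from the measured roller position, and the grip and the 101 mm arc radius agreed with that.

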